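# Refit the lint filter of the dryer vent box

### The job

Put the blue filter panel back into the white dryer vent box: hold it tilted with the far end up, hook its tongue under the grey lip at the front of the box, then swing the far end down under control, without letting it drop, until the panel lies flat in its bay. Then slide the red catch fully home over the panel's far edge and let go. Leave the other things where they stand.

Things in the scene. Friction and masses are not known exactly. Their poses are not given: they have to be found in the camera images.
- vent_box: White plastic dryer vent box, fixed, 228 x 142 mm (duct collar at the far end, to x = +152). Origin: centre of its filter bay, at worktop height. x points from the lip (front, robot side) to the tower (far end), y left, z up. Bay (mm): front stop wall at x = -85, far tower's face at x = +85, tower top z = 100; side walls' inner faces y = +-63, tops z = 64; panel seat z = 50.
- lip_edge (a point): Middle of the grey lip's lower rear edge: vent_box (-70, 0, 66) mm. The lip runs across the front from the stop wall (x = -85) to x = -70, underside z = 66, top z = 72: over the seat it makes a slot 15 mm deep, 16 mm high. From lip edge to tower face the opening is 155 mm, shorter than the 166 mm panel, so the panel goes in only tilted.
- seat (a point): Centre of the bay at seat height: vent_box (0, 0, 50) mm. The seat is a flat ledge round a dark hole (hole x -45 to +65, y +-51). The seated panel's origin lies within 2 mm of this point lengthwise, 5 mm sideways, its axes parallel to the box's.
- filter_panel: Loose blue filter panel, 166 (x) x 116 (y) mm, 150 to 310 g. Origin: middle of its length and width, on its underside; z up. Starts flat on the worktop, handle up, tongue roughly towards the robot, left or right of the box. Frame from x = -57 to +83, 12 mm thick, grey mesh inside; tongue from x = -57 to -83, 90 mm wide, 5 mm thick, level with the underside.
- tongue_tip (a point): Middle of the lower edge of the tongue's end: panel frame (-83, 0, 0) mm.
- handle (a point): Centre of the handle bar: panel frame (10, 0, 42) mm, nearly above the centre of mass. The bar bridges across the panel: 14 mm thick (x), 64 mm long (y), from z = 30 to 54 mm, open below; grip it across its 14 mm.
- catch (a joint): Red sliding catch on the tower. 0 = fully back, 0.020 m = fully home; slides towards the lip (box -x), stays where left (about 1.5 N friction), starts 0 to 5 mm from fully back, clear of the bay. Its leg, 30 mm wide, front face at box x = 90 mm less the joint, reaches down to z = 64 mm and passes 2 mm over the seated panel's far edge.
- catch_grip (a point): Middle of the catch's red upright grip, 14 mm along the box's x, 22 mm along its y, from z = 106 to 135 mm; this point is at vent_box (116 mm less the joint, 0, 125 mm) and moves with the catch.
- lunchbox: Bystander: clear square box with blue lid, 148 x 163 x 67 mm; origin at its underside. Stands at the side where the panel is not.
- polish_tin: Bystander: low round tin, 65 mm across, 29 mm high, left rear; origin at its underside.
- scrub_brush: Bystander: wooden scrubbing brush, 57 x 150 x 43 mm, right rear; origin at its underside.
- stain_dropper: Bystander: small brown dropper bottle, 33 mm across, 102 mm high, left rear; origin at its underside.

How it is judged (in metres and radians):
On the way, in this order (a step that is already met when the one before it is completed fails the run):
1. the tongue is under the lip (at least 4 mm) while the panel is tilted by at least 11 degrees (x of tongue_tip in the frame of vent_box between -0.09 and -0.074 m and z of tongue_tip in the frame of vent_box between 0.046 and 0.066 m and y of tongue_tip in the frame of vent_box between -0.02 and 0.02 m and angle between filter_panel's own z axis and vertical above 0.2 rad), for 0.1 s.
2. the panel lies flat on its seat, the tongue under the lip (angle between filter_panel's own z axis and vertical below 0.04 rad and z of filter_panel in the frame of vent_box between 0.046 and 0.0535 m and x of tongue_tip in the frame of vent_box between -0.09 and -0.076 m and horizontal distance between filter_panel and seat below 0.012 m), for 0.2 s.
3. the catch is slid home over the panel (all of step 2 and value of joint catch above 0.016 m), for 0.2 s.
At the end, for the whole second after the job is handed in: The panel lies at rest flat on the seat of the vent box (tilt under 2.3 degrees, underside within 3.5 mm of the ledge's height), its tongue tip at least 6 mm under the lip, and the catch is at least 16 mm of its 20 mm forward, over the panel's far edge (all of step 3 and linear speed of filter_panel below 0.01 m/s); the robot touches nothing.
It fails at once if the hooked panel drops (swings faster than 4 rad/s) (x of tongue_tip in the frame of vent_box between -0.09 and -0.074 m and z of tongue_tip in the frame of vent_box between 0.046 and 0.066 m and y of tongue_tip in the frame of vent_box between -0.02 and 0.02 m and angular speed of filter_panel above 4 rad/s).
It fails at once if the lunchbox is moved by more than 30 mm (distance of lunchbox from where it was at the start of the episode above 0.03 m).
It fails at once if the polish tin is moved by more than 30 mm (distance of polish_tin from where it was at the start of the episode above 0.03 m).
It fails at once if the scrub brush is moved by more than 30 mm (distance of scrub_brush from where it was at the start of the episode above 0.03 m).
It fails at once if the stain dropper is moved by more than 30 mm (distance of stain_dropper from where it was at the start of the episode above 0.03 m).
It also fails if it takes over 51 s, if anything falls off the work surface, if the arm or the gripper's body presses on something with over 40 N, if the wrist force passes 120 N, or if a joint passes its speed limit or range.

### The arm

A 6-joint arm with a two-finger parallel gripper is mounted at the origin on a cart in front of the work surface, level with it; the furniture and walls round the work are solid. World frame = base frame: x ahead of the robot, y to its left, z up, the work surface at z = 0. Lengths are in m, angles in degrees, forces in N, time in s.
With the tool pointing down it reaches from about 0.25 to 0.725 m from the base axis. Payload 4 kg.
Tool frame: the origin (TCP) lies on the centre line of the jaws, within the pads' length; the fingertips stand r.nose_length ahead of it and the grasp point (between the pads) lies 8 mm behind it (r.nose_length is the distance from the TCP to the fingertips, in m); z points along the fingers, y is the line along which they close (so a half turn about z gives the same grasp; the last joint's range is limited). The gripper opens to 85 mm and grips with 20 to 120 N. Pads are 22 mm wide; open, the fingers measure 114 mm over their backs; the gripper's body (76 mm by 85 mm) begins 54 mm behind the grasp point. The pads swing forward as they close: fully open they stand 13 mm farther back than shut.
Start: joints at [-70.932, 13.785, 0.286, 76.501, 0, 90], TCP at [0.163, -0.473, 0.242] pointing down, gripper open.
Joint ranges: [-155.79, 155.79], [-60.16, 107.12], [-62.33, 73.08], [-114, 123.19], [-81.49, 82.49], [-180, 180]. Speed limits (degrees/s): [159.86, 159.86, 180, 180, 180, 180].

### API

Orientations are given as [roll, pitch, yaw] about the fixed x, y, z axes, in that order (R = Rz(yaw) Ry(pitch) Rx(roll)).
In Python, from workcell import telemetry, imaging, sign_off, r gives the robot as it stands.
- The arm moves only by the shell command python3 -m creep 'ROWS' [OPENING] [FORCE]. ROWS is JSON, a list of rows, each a list of 2 entries, a list of its own where there are three numbers: the shift along the tool's x, y, z in m, then the turn, a rotation vector about the tool's x, y, z in degrees. In form: [[[x, y, z], [ax, ay, az]], ...]. A call has exactly 5 rows; each row shifts and turns the commanded pose from where the row before left it, along the tool's axes as they then stand; what a row does not reach is not made up. A row lasts 1/8 s, in which the tool goes at most 62.5 mm and 10.7 degrees, less where a joint would pass 70% of its speed; a pose out of reach is approached as far as the arm can. A call with a gripper value outside its range is refused whole. OPENING is the finger opening in m, from 0 to 0.0854, set as the call begins (- or left out, the last holds). The fingers move at their own pace and stop on an object; FORCE is the grip in N (left out, the last holds). Time passes only in rows, so rows that do not move let the fingers close, or fill a call up. It gives the time, the measured TCP pose, the force, the opening and the grip force at its end, in the units of the state.
- telemetry.read_state(): the state, without advancing time (a new reading comes with each control period).
- imaging.read_camera(name): name is "side" or "top"; returns a dict with "frame" (384x512x3 uint8, red, green, blue), "depth" (384x512 float32, m along the optical axis (not along the pixel's ray), 0 where there is no reading), "intrinsics" (3x3 intrinsics, pixels), "k1" (the pictures are not rectified: a ray, as slopes to the right and down, at radius r is drawn at 1 + k1 r^2 times it, then the intrinsics apply), "view" (4x4, takes a point from world to camera coordinates). Camera axes: x right, y down, z forward; pixel columns grow to the right and rows downward; lengths in m; the calibration is good to about 2 mm. A picture is of the moment at which its call begins.
- sign_off(): hands the job in; it is judged then, once.
The state is a dict: "time": time; "joints": joint angles; "joint_vel": joint speeds; "effort": joint torques, N m; "eef_pos": TCP position; "tcp_rot": TCP orientation; "ft_force": force on the tool from outside, world axes, zero at the start; "wrist_torque": the same for the moment, N m; "width": finger opening in m; "grip_force": force on a finger pad.
Only numpy, scipy, OpenCV 4.12 (cv2) and the standard library are available. Lean on these libraries where they do the work, as an engineer would, in place of code of your own. Each camera call takes 0.05 s, during which the arm holds its last target. There are 200 camera calls.

## Working session

There is one attempt and no reset: what is moved stays moved. The work goes in short steps, Python scripts to look and compute and a shell command to move; the robot and the scene stay as the last step left them, time stands still between calls to the robot, and variables do not carry over. Pictures are saved under pics/ and viewed, at most 10 in all, crops included, and the job is handed in when it is done.

```bash
mkdir -p pics; ls
cat > h.py <<'E'
import numpy as np,cv2
from workcell import telemetry, imaging, sign_off, r
def cam(n):
    c=imaging.read_camera(n); return c
def world(c):
    K=np.array(c["intrinsics"]);d=c["depth"];h,w=d.shape
    u,v=np.meshgrid(np.arange(w),np.arange(h))
    p=np.stack([u,v],-1).reshape(-1,1,2).astype(np.float64)
    s=cv2.undistortPoints(p,K,np.array([c["k1"],0,0,0.])).reshape(h,w,2)
    P=np.concatenate([s*d[...,None],d[...,None]],-1)
    V=np.array(c["view"]);return (P-V[:3,3])@V[:3,:3]
E
python3 - <<'E'
from h import *
print(r.nose_length,telemetry.read_state())
for n in("side","top"):
    c=cam(n);cv2.imwrite(f"pics/{n}0.png",c["frame"][...,::-1]);np.savez(f"/tmp/{n}0.npz",**c)
    V=np.array(c["view"]);print(n,-V[:3,:3].T@V[:3,3],V[2,:3],c["k1"])
E
```

```text
pics
0.011 {'time': 0.0, 'joints': array([-7.09317067e+01,  1.38349970e+01,  2.12918936e-01,  7.65030936e+01,
       -8.45521233e-04,  9.00016078e+01]), 'joint_vel': array([ 0.02197869,  0.04980824,  0.00625991, -0.03034017,  0.16938535,
       -0.0049214 ]), 'effort': array([ 5.46958636e-04, -3.72322476e+01,  2.52405149e+01,  1.68689608e-02,
       -7.38106792e-05,  5.59764544e-06]), 'eef_pos': array([ 0.16313906, -0.47197522,  0.24138327]), 'tcp_rot': array([-1.79874828e+02,  8.49031679e-04,  1.90666873e+01]), 'ft_force': array([ 0.54288918, -0.53341547,  0.45638936]), 'wrist_torque': array([0.02587598, 0.03117205, 0.02790466]), 'grip_force': 0.0, 'width': 0.08525421291384637}
side [ 0.58925876 -0.59622055  1.23170864] [-0.04141031  0.45984295 -0.88703419] -0.10312346502385909
top [0.30043023 0.01845421 1.21008367] [ 0.19779709 -0.01160033 -0.98017434] -0.11975959728414304
```

View pics/top0.png

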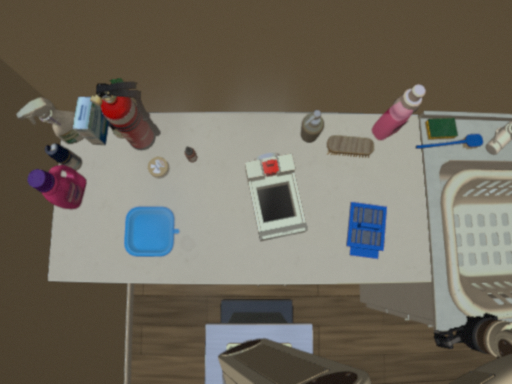

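View pics/side0.png

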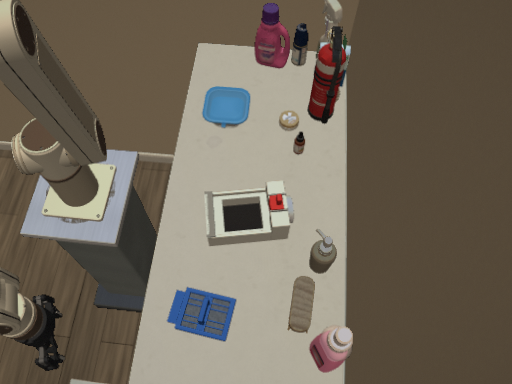

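The top view shows the panel at about (367,230) with its tongue at the bottom, (366,254). The box is at (275,205), with the red catch at (270,165) and the lunchbox at (150,231). The side view shows the panel at (203,313) and the box at (245,213). Next I measure poses from masks and depth.

```bash
cat > m.py <<'E'
from h import *
def rect(P):
    (c,s,a)=cv2.minAreaRect((P[:,:2]*1000).astype(np.float32)); return np.round(c,1),np.round(s,1),round(a,2)
def loadc(n):return dict(np.load(f"/tmp/{n}0.npz"))
if __name__=="__main__":
  for n in("top","side"):
    c=loadc(n);W=world(c);hsv=cv2.cvtColor(c["frame"],cv2.COLOR_RGB2HSV);H,S,Vv=hsv[...,0],hsv[...,1],hsv[...,2]
    X,Y,Z=W[...,0],W[...,1],W[...,2];ok=c["depth"]>0
    tab=ok&(abs(Z)<.01)&(X>.3)&(X<.7)&(abs(Y)<.4);print(n,"table z",np.median(Z[tab]))
    b=ok&(H>100)&(H<130)&(S>120)&(Y<-.1)&(Y>-.5)&(X>.2)&(X<.7)&(Z<.1)
    lo=W[b&(Z<.022)];hi=W[b&(Z>.038)]
    print(" panel",rect(lo),len(lo),"handle",rect(hi) if len(hi)>5 else 0,hi.mean(0) if len(hi) else 0,np.percentile(Z[b],[5,50,95]))
    bx=ok&(X>.25)&(X<.8)&(abs(Y)<.16)
    w=bx&(S<60)&(Vv>120)&(Z>.055)&(Z<.085)
    m=cv2.morphologyEx(w.astype(np.uint8),cv2.MORPH_OPEN,np.ones((2,2),np.uint8))>0
    print(" walls",rect(W[m]),m.sum())
    t=bx&(S<60)&(Vv>120)&(Z>.09)&(Z<.112);print(" tower",rect(W[t]),W[t].mean(0))
    hole=bx&(Vv<60)&(Z<.05)&(X<.65);print(" hole",rect(W[hole]),hole.sum())
    rd=bx&((H<8)|(H>172))&(S>150);k=rd&(Z>.125);print(" red",rect(W[k]) if k.sum()>4 else 0,np.median(W[k],0),k.sum(),W[rd].max(0))
  for n in("top","side"):
    c=loadc(n);f=c["frame"][...,::-1];x,y=((220,140) if n=="top" else (155,165));
    cv2.imwrite(f"pics/z{n}.png",cv2.resize(f[y:y+180,x:x+180],None,fx=3.3,fy=3.3,interpolation=cv2.INTER_CUBIC))
E
python3 m.py
```

```text
top table z 0.0006268761277590963
 panel (array([ 428.6, -331.9]), array([115.1, 163.6]), 81.98) 1171 handle (array([ 439.5, -332.2]), array([60.3, 14.6]), 83.15) [ 0.43816739 -0.33242543  0.05298831] [0.00361567 0.0111491  0.05312584]
 walls (array([486.2, -61.8]), array([364.2, 176.6]), 2.5) 736
 tower (array([642.7, -74.2]), array([104.9, 257.4]), 39.23) [ 0.60961437 -0.03022097  0.10024713]
 hole (array([514.4, -51.9]), array([98.5, 93.3]), 11.95) 879
 red (array([608.8, -31. ]), array([ 9.8, 20.1]), 9.72) [ 0.60812532 -0.03268541  0.13472859] 24 [ 0.62220451 -0.01362005  0.13844361]
side table z 0.0002097836190212317
 panel (array([ 430.3, -335.1]), array([115.2, 164.2]), 82.37) 1368 handle (array([ 440.8, -336.8]), array([62.8, 15.1]), 81.82) [ 0.44151873 -0.33852006  0.0524584 ] [0.00331905 0.01079476 0.05281961]
 walls (array([ 581.6, -283.4]), array([256.3, 617.8]), 10.52) 790
 tower (array([649.9, -82.8]), array([105.8, 273.7]), 39.34) [ 0.6148971  -0.03866209  0.09975003]
 hole (array([511. , -43.3]), array([106.9,  82.5]), 11.36) 896
 red (array([611. , -33.8]), array([13.9, 20.6]), 4.11) [ 0.61063921 -0.03502666  0.13333617] 42 [ 0.62626622 -0.01013874  0.13673478]
```

View pics/ztop.png

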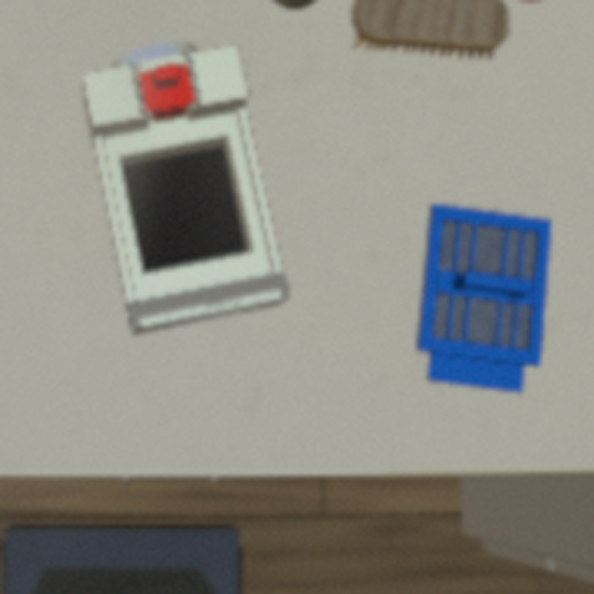

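The crop shows the box with its hole corners at about (122,158), (230,140), (248,250) and (143,270). The lip is at the bottom and the red catch at (165,90). The panel is on the right with its handle bar at (490,287). I now refine the box pose by casting hole-contour rays onto z=50 mm.

```bash
cat > m2.py <<'E'
from m import *
def cast(c,uv,z):
    s=cv2.undistortPoints(np.array(uv,float).reshape(-1,1,2),np.array(c["intrinsics"]),np.array([c["k1"],0,0,0.])).reshape(-1,2)
    V=np.array(c["view"]);o=-V[:3,:3].T@V[:3,3];d=np.c_[s,np.ones(len(s))]@V[:3,:3];return o+d*((z-o[2])/d[:,2])[:,None]
if __name__=="__main__":
  for n in("top","side"):
    c=loadc(n);W=world(c);hsv=cv2.cvtColor(c["frame"],cv2.COLOR_RGB2HSV);S,Vv=hsv[...,1],hsv[...,2]
    X,Y,Z=np.moveaxis(W,-1,0)
    m=((Vv<105)&(X>.42)&(X<.6)&(Y>-.15)&(Y<.05)&(Z<.05)).astype(np.uint8)
    cs=cv2.findContours(m,cv2.RETR_EXTERNAL,cv2.CHAIN_APPROX_NONE)[0];k=max(cs,key=cv2.contourArea)
    (q,s,a)=cv2.minAreaRect((cast(c,k.reshape(-1,2),.05)[:,:2]*1000).astype(np.float32));print(n,"hole",q,s,a)
    for nm,z0,z1,xr in(("lip",.069,.078,(.4,.5)),("tower",.094,.105,(.54,.66))):
        t=((S<80)&(Z>z0)&(Z<z1)&(X>xr[0])&(X<xr[1])&(abs(Y+.04)<.12)).astype(np.uint8)
        nl,l,st,_=cv2.connectedComponentsWithStats(t);L=l==1+np.argmax(st[1:,4]) 
        print(nm,rect(W[L]),L.sum())
    m=(Z>.045)&(Z<.11)&(X>.38)&(X<.66)&(Y>-.16)&(Y<.09)&(S<90)&(c["depth"]>0);
    nl,l,st,_=cv2.connectedComponentsWithStats(m.astype(np.uint8));L=l==1+np.argmax(st[1:,4]);print("all",rect(W[L]))
E
python3 m2.py
```

```text
top hole (509.32568359375, -49.635780334472656) (104.26919555664062, 95.7818603515625) 11.471688270568848
lip (array([419.8, -69.7]), array([ 22.8, 140.8]), 11.4) 353
tower (array([607.3, -31.2]), array([ 51.3, 142.2]), 11.31) 566
all (array([528.5, -47.2]), array([245.8, 142.5]), 11.55)
side hole (513.4237060546875, -60.24128723144531) (106.68439483642578, 84.01131439208984) 11.591136932373047
lip (array([421.6, -71.7]), array([ 23. , 142.1]), 11.48) 325
tower (array([614. , -55.4]), array([50., 97.]), 11.76) 346
all (array([530.3, -49. ]), array([245.3, 145.3]), 11.34)
```

```bash
cat > plan.py <<'E'
# plan.py x y z roll pitch yaw N : constant row (shift mm in tool axes, turn deg) repeated N times reaching the target
import sys
from h import *
from scipy.spatial.transform import Rotation as R
def plan(p,Rt,N):
    s=telemetry.read_state();R0=R.from_euler("xyz",s["tcp_rot"],degrees=True)
    w=(R0.inv()*Rt).as_rotvec()/N
    M=sum((R0*R.from_rotvec(w*k)).as_matrix() for k in range(N))
    sh=np.linalg.solve(M,np.array(p)-s["eef_pos"])
    print("N",N,"shift m",np.round(sh,4),"turn",np.round(np.degrees(w),2),"| t",round(s["time"],2),"F",np.round(s["ft_force"],1),"w",round(s["width"],4))
BO=np.array([.5005,-.0543,0]);BY=11.45
def panel2tcp(tip,th,dy=0,gx=.010,gz=.034):
    """box-frame tongue tip (x,z), tilt deg -> TCP pose; gx,gz TCP in panel frame"""
    B=R.from_euler("z",BY,degrees=True);P=B*R.from_euler("y",-th,degrees=True)
    o=BO+B.apply([tip[0],dy,tip[1]])
    return o+P.apply([.083+gx,0,gz]),P*R.from_euler("z",90,degrees=True)*R.from_euler("x",180,degrees=True)
if __name__=="__main__":
    a=list(map(float,sys.argv[1:])); plan(a[:3],R.from_euler("xyz",a[3:6],degrees=True),int(a[6]))
E
python3 plan.py .4395 -.3348 .10 180 0 82.2 10
```

```text
N 10 shift m [0.0303 0.0117 0.0141] turn [-0.01 -0.01 -6.31] | t 0.1 F [-0.1  0.4 -0.5] w 0.0854
```

```bash
python3 -m creep '[[[0.0303,0.0117,0.0141],[0,0,-6.31]],[[0.0303,0.0117,0.0141],[0,0,-6.31]],[[0.0303,0.0117,0.0141],[0,0,-6.31]],[[0.0303,0.0117,0.0141],[0,0,-6.31]],[[0.0303,0.0117,0.0141],[0,0,-6.31]]]' 0.05
python3 -m creep '[[[0.0303,0.0117,0.0141],[0,0,-6.31]],[[0.0303,0.0117,0.0141],[0,0,-6.31]],[[0.0303,0.0117,0.0141],[0,0,-6.31]],[[0.0303,0.0117,0.0141],[0,0,-6.31]],[[0.0303,0.0117,0.0141],[0,0,-6.31]]]'
python3 plan.py .4395 -.3348 .034 180 0 82.2 5
python3 - <<'E'
from h import *
c=cam("side");cv2.imwrite("pics/a.png",cv2.resize(c["frame"][230:384,110:310,::-1],None,fx=3,fy=3))
E
```

```text
time: 0.72
eef_pos: [0.3219, -0.4426, 0.1707]
tcp_rot: [-179.9, -0.0, 50.8]
ft_force: [0.2, 0.4, -0.5]
width: 0.05
grip_force: 0.0
time: 1.35
eef_pos: [0.4406, -0.3346, 0.1003]
tcp_rot: [-180.0, -0.0, 82.4]
ft_force: [-0.0, 0.1, 0.2]
width: 0.05
grip_force: 0.0
N 5 shift m [-0.0001 -0.0002  0.0133] turn [-0.01 -0.    0.04] | t 1.35 F [-0.   0.1  0.2] w 0.05
```

View pics/a.png

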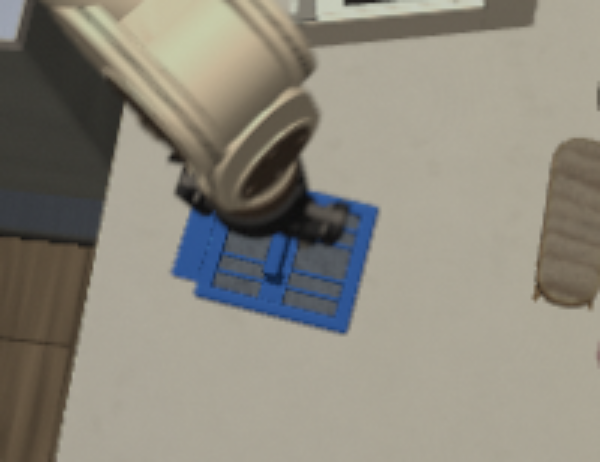

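The gripper is above the handle bar at about (278,250), and it looks offset upward only because of its height. I descend and grip.

```bash
python3 -m creep '[[[0,0,0.0133],[0,0,0]],[[0,0,0.0133],[0,0,0]],[[0,0,0.0133],[0,0,0]],[[0,0,0.0133],[0,0,0]],[[0,0,0.0133],[0,0,0]]]' 
python3 -m creep '[[[0,0,0],[0,0,0]],[[0,0,0],[0,0,0]],[[0,0,0],[0,0,0]],[[0,0,0],[0,0,0]],[[0,0,0],[0,0,0]]]' 0 80
python3 -m creep '[[[0,0,-0.02],[0,0,0]],[[0,0,-0.02],[0,0,0]],[[0,0,-0.02],[0,0,0]],[[0,0,-0.02],[0,0,0]],[[0,0,-0.02],[0,0,0]]]'
python3 - <<'E'
from m2 import *
from plan import *
for n in("side","top"):
    c=cam(n);W=world(c);hsv=cv2.cvtColor(c["frame"],cv2.COLOR_RGB2HSV);X,Y,Z=np.moveaxis(W,-1,0)
    b=(hsv[...,0]>100)&(hsv[...,0]<130)&(hsv[...,1]>120)&(Y<-.1)&(Y>-.5)&(X>.2)&(X<.7)&(Z<.125)&(c["depth"]>0)
    print(n,rect(W[b]),np.percentile(Z[b],[5,50,95]))
s=telemetry.read_state();print(s)
p,q=panel2tcp((-.045,.11),25);print("pre",p,q.as_euler("xyz",degrees=True));plan(p,q,20)
E
```

```text
time: 2.02
eef_pos: [0.4397, -0.3359, 0.0338]
tcp_rot: [-180.0, -0.0, 82.1]
ft_force: [-0.3, -0.3, -0.3]
width: 0.0503
grip_force: 0.0
time: 2.65
eef_pos: [0.4404, -0.3357, 0.0352]
tcp_rot: [180.0, 0.0, 82.2]
ft_force: [1.3, -0.3, 0.3]
width: 0.0125
grip_force: 78.8
time: 3.28
eef_pos: [0.4396, -0.3351, 0.1349]
tcp_rot: [-179.9, -0.0, 82.2]
ft_force: [0.6, -1.3, -3.0]
width: 0.0131
grip_force: 78.3
side (array([ 430.3, -335.6]), array([114.7, 165. ]), 82.79) [0.10330741 0.11053121 0.11456678]
top (array([ 431.9, -319.5]), array([ 89.6, 164.1]), 83.93) [0.10632486 0.11354313 0.11809052]
{'time': 3.375, 'joints': array([-3.73203293e+01,  2.35191828e+01, -2.14111238e+00,  6.41005694e+01,
        1.83805611e-03,  6.05107587e+01]), 'joint_vel': array([-0.06345125,  1.43870896, -2.26149604, -2.23334291,  0.03825811,
        0.01317352]), 'effort': array([-3.23268003e-03, -4.49757779e+01,  2.39753097e+01,  6.40258323e-01,
       -3.83601771e-03,  3.15434509e-04]), 'eef_pos': array([ 0.44118497, -0.33632853,  0.13684458]), 'tcp_rot': array([1.79790940e+02, 1.16116672e-01, 8.21687040e+01]), 'ft_force': array([ 0.76117697, -0.24125311, -3.06042059]), 'wrist_torque': array([-0.10389821, -0.08318669,  0.0224812 ]), 'grip_force': 78.57551336288452, 'width': 0.01261735089243644}
pre [ 0.5249217  -0.04935354  0.18011796] [155.     0.   101.45]
N 20 shift m [ 0.0144  0.0049 -0.001 ] turn [-1.23  0.22 -0.95] | t 3.38 F [ 0.8 -0.2 -3.1] w 0.0126
```

```bash
for i in 1 2; do :; done
python3 -m creep '[[[0.0144,0.0049,-0.001],[-1.23,0.22,-0.95]],[[0.0144,0.0049,-0.001],[-1.23,0.22,-0.95]],[[0.0144,0.0049,-0.001],[-1.23,0.22,-0.95]],[[0.0144,0.0049,-0.001],[-1.23,0.22,-0.95]],[[0.0144,0.0049,-0.001],[-1.23,0.22,-0.95]]]' | grep -v grip
python3 -m creep '[[[0.0144,0.0049,-0.001],[-1.23,0.22,-0.95]],[[0.0144,0.0049,-0.001],[-1.23,0.22,-0.95]],[[0.0144,0.0049,-0.001],[-1.23,0.22,-0.95]],[[0.0144,0.0049,-0.001],[-1.23,0.22,-0.95]],[[0.0144,0.0049,-0.001],[-1.23,0.22,-0.95]]]' | grep -v grip
python3 -m creep '[[[0.0144,0.0049,-0.001],[-1.23,0.22,-0.95]],[[0.0144,0.0049,-0.001],[-1.23,0.22,-0.95]],[[0.0144,0.0049,-0.001],[-1.23,0.22,-0.95]],[[0.0144,0.0049,-0.001],[-1.23,0.22,-0.95]],[[0.0144,0.0049,-0.001],[-1.23,0.22,-0.95]]]' | grep -v grip
python3 - <<'E'
from plan import *
p,q=panel2tcp((-.05,.11),25);plan(p,q,5)
E
```

```text
time: 4.0
eef_pos: [0.4719, -0.2652, 0.1414]
tcp_rot: [173.7, -0.9, 87.1]
ft_force: [-0.4, 0.2, -2.7]
width: 0.0127
time: 4.62
eef_pos: [0.4966, -0.1941, 0.1514]
tcp_rot: [167.5, -1.2, 91.9]
ft_force: [-0.4, 0.2, -3.2]
width: 0.0127
time: 5.25
eef_pos: [0.5141, -0.1211, 0.1639]
tcp_rot: [161.3, -0.9, 96.8]
ft_force: [-0.4, 0.1, -3.2]
width: 0.013
N 5 shift m [ 0.0138  0.0042 -0.0017] turn [-1.24  0.17 -0.94] | t 5.25 F [-0.4  0.1 -3.2] w 0.013
```

Next I finish the approach, then look at the panel against the box.

```bash
python3 -m creep '[[[0.0138,0.0042,-0.0017],[-1.24,0.17,-0.94]],[[0.0138,0.0042,-0.0017],[-1.24,0.17,-0.94]],[[0.0138,0.0042,-0.0017],[-1.24,0.17,-0.94]],[[0.0138,0.0042,-0.0017],[-1.24,0.17,-0.94]],[[0.0138,0.0042,-0.0017],[-1.24,0.17,-0.94]]]'
cat > chk.py <<'E'
# panel pose in the box frame from blue points: tongue/frame edges seen by depth
from m2 import *
from plan import *
import sys
for n in("side","top"):
    c=cam(n);W=world(c);hsv=cv2.cvtColor(c["frame"],cv2.COLOR_RGB2HSV)
    q=R.from_euler("z",-BY,degrees=True).apply((W-BO).reshape(-1,3)).reshape(W.shape)
    b=(hsv[...,0]>100)&(hsv[...,0]<130)&(hsv[...,1]>120)&(abs(q[...,1])<.1)&(abs(q[...,0])<.14)&(q[...,2]>.045)&(c["depth"]>0)
    P=q[b]; A=np.c_[P[:,0],P[:,1],np.ones(len(P))]; k=np.ones(len(P),bool)
    for _ in range(8):
        f=np.linalg.lstsq(A[k],P[k,2],rcond=None)[0]; e=P[:,2]-A@f; k=abs(e)<.004
    print(n,len(P),"pitch",np.degrees(np.arctan(f[0])).round(2),"roll",np.degrees(np.arctan(f[1])).round(2),"plane z at 0",f[2].round(4),"x",np.percentile(P[k,0],[.5,99.5]).round(4),"y",np.percentile(P[k,1],[.5,99.5]).round(4),"z",np.percentile(P[k,2],[.5,99.5]).round(4))
    if len(sys.argv)>1 and n==sys.argv[2]: 
        x,y=((220,110) if n=="top" else (170,130)); cv2.imwrite(sys.argv[1],cv2.resize(c["frame"][y:y+150,x:x+180,::-1],None,fx=3.3,fy=3.3,interpolation=cv2.INTER_CUBIC))
E
python3 chk.py pics/b.png side
python3 - <<'E'
from plan import *
p,q=panel2tcp((-.060,.080),25);plan(p,q,5)
s=telemetry.read_state();print(s["eef_pos"],s["tcp_rot"],panel2tcp((-.05,.11),25)[0])
E
```

```text
time: 5.88
eef_pos: [0.52, -0.0506, 0.1802]
tcp_rot: [155.0, 0.0, 101.4]
ft_force: [-0.2, 0.5, -3.7]
width: 0.0129
grip_force: 78.5
side 1166 pitch 25.02 roll -0.54 plane z at 0 0.1446 x [-0.0451  0.0966] y [-0.0596  0.0532] z [0.1212 0.1913]
top 744 pitch 25.21 roll 0.44 plane z at 0 0.146 x [-0.0415  0.0936] y [-0.0524  0.0584] z [0.1245 0.1916]
N 5 shift m [-0.     -0.0043  0.0046] turn [-0.01 -0.    0.01] | t 5.97 F [ 0.5 -0.  -3.1] w 0.0127
[ 0.51958933 -0.05017155  0.18017776] [1.55042499e+02 4.83868608e-03 1.01503407e+02] [ 0.52002121 -0.0503461   0.18011796]
```

View pics/b.png

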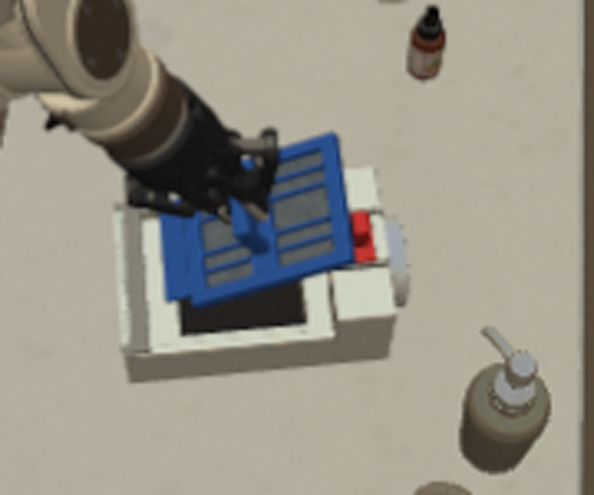

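The picture shows the tilted panel over the bay, centred. Its tongue at (180,250) is behind the lip at (135,280), and its far edge is above the catch at (362,237). The measured plane agrees with the model to within 2 mm. I lower the tongue behind the lip.

```bash
python3 -m creep '[[[0,-0.0043,0.0046],[0,0,0]],[[0,-0.0043,0.0046],[0,0,0]],[[0,-0.0043,0.0046],[0,0,0]],[[0,-0.0043,0.0046],[0,0,0]],[[0,-0.0043,0.0046],[0,0,0]]]'
python3 chk.py
python3 - <<'E'
from plan import *
p,q=panel2tcp((-.060,.053),25);plan(p,q,5)
E
```

```text
time: 6.6
eef_pos: [0.5102, -0.0537, 0.1495]
tcp_rot: [155.1, 0.0, 101.4]
ft_force: [1.0, -0.4, -3.0]
width: 0.0126
grip_force: 78.6
side 1137 pitch 25.11 roll -0.14 plane z at 0 0.1187 x [-0.0523  0.0862] y [-0.0605  0.0527] z [0.0908 0.1609]
top 743 pitch 24.46 roll -0.22 plane z at 0 0.1201 x [-0.0439  0.0826] y [-0.0552  0.056 ] z [0.0976 0.1591]
N 5 shift m [ 0.0002 -0.002   0.0048] turn [-0.04  0.   -0.02] | t 6.7 F [-0.8 -0.4 -3.3] w 0.0128
```

```bash
python3 -m creep '[[[0,-0.002,0.0048],[0,0,0]],[[0,-0.002,0.0048],[0,0,0]],[[0,-0.002,0.0048],[0,0,0]],[[0,-0.002,0.0048],[0,0,0]],[[0,-0.002,0.0048],[0,0,0]]]'
python3 chk.py pics/c.png top
python3 - <<'E'
from plan import *
p,q=panel2tcp((-.079,.0525),25);plan(p,q,5)
E
```

```text
time: 7.32
eef_pos: [0.5115, -0.0533, 0.1237]
tcp_rot: [155.1, 0.0, 101.4]
ft_force: [0.4, 0.0, -3.2]
width: 0.0126
grip_force: 78.6
side 1084 pitch 26.1 roll -0.72 plane z at 0 0.0914 x [-0.056   0.0865] y [-0.0604  0.0534] z [0.0612 0.1358]
top 708 pitch 24.96 roll -0.14 plane z at 0 0.0931 x [-0.0562  0.0844] y [-0.0549  0.0562] z [0.0639 0.1335]
N 5 shift m [ 0.0002 -0.0036 -0.0015] turn [-0.03  0.   -0.01] | t 7.42 F [-0.4  0.4 -3.2] w 0.0128
```

View pics/c.png

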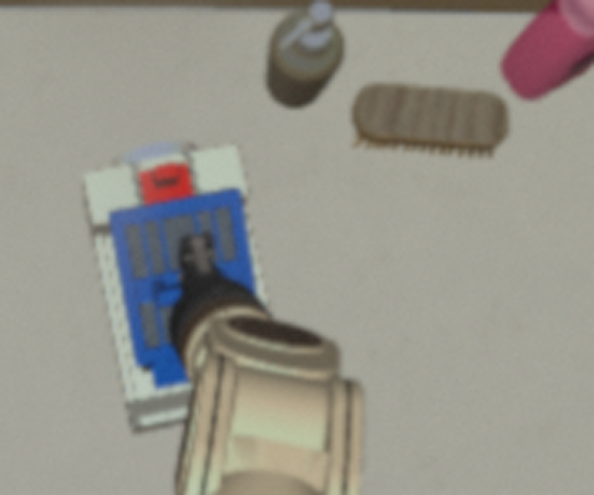

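The view shows the panel between the side walls, with the tongue at about (170,375) just behind the lip. There is no contact force. I slide it under the lip.

```bash
python3 -m creep '[[[0,-0.0036,-0.0015],[0,0,0]],[[0,-0.0036,-0.0015],[0,0,0]],[[0,-0.0036,-0.0015],[0,0,0]],[[0,-0.0036,-0.0015],[0,0,0]],[[0,-0.0036,-0.0015],[0,0,0]]]'
python3 chk.py pics/d.png side
python3 - <<'E'
from plan import *
p,q=panel2tcp((-.081,.0525),15);plan(p,q,10)
print(telemetry.read_state()["ft_force"])
E
```

```text
time: 8.05
eef_pos: [0.4921, -0.0573, 0.1234]
tcp_rot: [155.1, 0.0, 101.4]
ft_force: [-0.1, 0.5, -4.1]
width: 0.0128
grip_force: 78.6
side 1006 pitch 25.16 roll -0.08 plane z at 0 0.1013 x [-0.0656  0.068 ] y [-0.0606  0.0534] z [0.0675 0.1348]
top 732 pitch 24.71 roll -0.17 plane z at 0 0.1027 x [-0.0625  0.065 ] y [-0.0548  0.0563] z [0.071 0.134]
N 10 shift m [0.0001 0.0004 0.0016] turn [ 0.99  0.   -0.01] | t 8.15 F [-0.1  0.6 -3.4] w 0.0128
[-0.12145108  0.59414478 -3.37128873]
```

View pics/d.png

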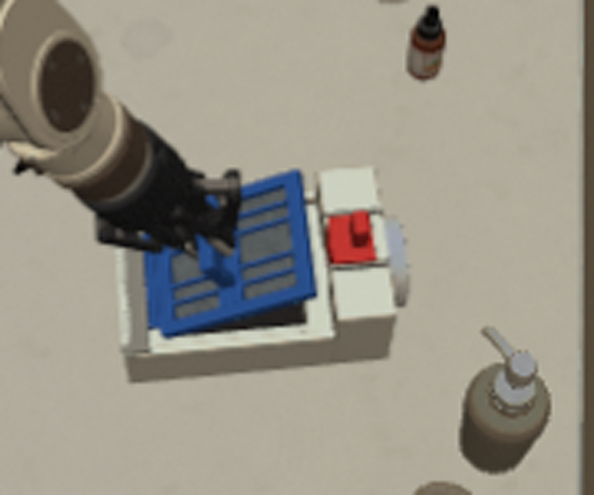

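The tongue is now under the lip at (150,290), with the panel tilted 25° and the catch clear at (350,238). I swing the panel down under control.

```bash
for k in 1; do python3 -m creep '[[[0,0.0004,0.0016],[1,0,0]],[[0,0.0004,0.0016],[1,0,0]],[[0,0.0004,0.0016],[1,0,0]],[[0,0.0004,0.0016],[1,0,0]],[[0,0.0004,0.0016],[1,0,0]]]'; done
python3 -m creep '[[[0,0.0004,0.0016],[1,0,0]],[[0,0.0004,0.0016],[1,0,0]],[[0,0.0004,0.0016],[1,0,0]],[[0,0.0004,0.0016],[1,0,0]],[[0,0.0004,0.0016],[1,0,0]]]'
python3 chk.py
python3 - <<'E'
from plan import *
p,q=panel2tcp((-.082,.0515),5);plan(p,q,10)
E
```

```text
time: 8.78
eef_pos: [0.4974, -0.0561, 0.1166]
tcp_rot: [160.2, 0.0, 101.4]
ft_force: [0.0, -0.0, -3.7]
width: 0.0128
grip_force: 78.6
time: 9.4
eef_pos: [0.5016, -0.0553, 0.1097]
tcp_rot: [165.1, 0.0, 101.4]
ft_force: [-0.1, -0.0, -2.6]
width: 0.0133
grip_force: 78.5
side 954 pitch 15.07 roll -0.17 plane z at 0 0.0846 x [-0.066   0.0771] y [-0.0609  0.0526] z [0.0636 0.108 ]
top 517 pitch 15.24 roll 0.12 plane z at 0 0.0856 x [-0.0585  0.0758] y [-0.0549  0.056 ] z [0.0679 0.1087]
N 10 shift m [0.0001 0.0003 0.0017] turn [ 0.99  0.   -0.01] | t 9.5 F [-0.8 -0.5 -3.2] w 0.0131
```

```bash
python3 -m creep '[[[0,0.0003,0.0017],[1,0,0]],[[0,0.0003,0.0017],[1,0,0]],[[0,0.0003,0.0017],[1,0,0]],[[0,0.0003,0.0017],[1,0,0]],[[0,0.0003,0.0017],[1,0,0]]]'
python3 -m creep '[[[0,0.0003,0.0017],[1,0,0]],[[0,0.0003,0.0017],[1,0,0]],[[0,0.0003,0.0017],[1,0,0]],[[0,0.0003,0.0017],[1,0,0]],[[0,0.0003,0.0017],[1,0,0]]]'
python3 chk.py
python3 - <<'E'
from plan import *
p,q=panel2tcp((-.0827,.051),0);plan(p,q,5)
E
```

```text
time: 10.12
eef_pos: [0.5049, -0.0546, 0.1017]
tcp_rot: [170.1, 0.0, 101.4]
ft_force: [0.4, 0.1, -1.6]
width: 0.0128
grip_force: 78.6
time: 10.75
eef_pos: [0.5075, -0.0541, 0.0935]
tcp_rot: [175.1, 0.0, 101.4]
ft_force: [1.2, 0.1, -2.6]
width: 0.013
grip_force: 78.5
side 903 pitch 4.97 roll -0.18 plane z at 0 0.069 x [-0.0655  0.0802] y [-0.0606  0.051 ] z [0.0599 0.0794]
top 185 pitch 5.12 roll 1.61 plane z at 0 0.0683 x [-0.0329  0.0786] y [0.0167 0.0562] z [0.0661 0.079 ]
N 5 shift m [0.0002 0.0005 0.0017] turn [ 0.98  0.   -0.01] | t 10.85 F [-0.5  0.1 -3.1] w 0.0123
```

```bash
python3 -m creep '[[[0,0.0004,0.0017],[1,0,0]],[[0,0.0004,0.0017],[1,0,0]],[[0,0.0004,0.0017],[1,0,0]],[[0,0.0004,0.0017],[1,0,0]],[[0,0.0004,0.0017],[1,0,0]]]'
python3 chk.py
python3 - <<'E'
from plan import *
p,q=panel2tcp((-.0827,.050),0);plan(p,q,5)
E
```

```text
time: 11.48
eef_pos: [0.5103, -0.0536, 0.0853]
tcp_rot: [-179.9, 0.0, 101.4]
ft_force: [2.0, 1.6, -1.5]
width: 0.0129
grip_force: 78.5
side 868 pitch 0.45 roll -0.14 plane z at 0 0.061 x [-0.0664  0.0809] y [-0.0603  0.0305] z [0.0566 0.0653]
top 67 pitch 0.59 roll 1.7 plane z at 0 0.0604 x [0.019  0.0775] y [0.0249 0.055 ] z [0.0588 0.066 ]
N 5 shift m [0.0002 0.0001 0.0002] turn [-0.02  0.   -0.01] | t 11.57 F [ 1.   0.8 -2.2] w 0.0129
```

```bash
python3 -m creep '[[[0,0,0.0004],[0,0,0]],[[0,0,0.0004],[0,0,0]],[[0,0,0.0004],[0,0,0]],[[0,0,0],[0,0,0]],[[0,0,0],[0,0,0]]]'
python3 -m creep '[[[0,0,0],[0,0,0]],[[0,0,0],[0,0,0]],[[0,0,0],[0,0,0]],[[0,0,0],[0,0,0]],[[0,0,0],[0,0,0]]]' 0.045
python3 -m creep '[[[0,0,-0.02],[0,0,0]],[[0,0,-0.02],[0,0,0]],[[0,0,-0.02],[0,0,0]],[[0,0,-0.02],[0,0,0]],[[0,0,-0.02],[0,0,0]]]'
python3 - <<'E'
from m2 import *
from plan import *
B=R.from_euler("z",BY,degrees=True)
for n in("side","top"):
    c=cam(n);W=world(c);hsv=cv2.cvtColor(c["frame"],cv2.COLOR_RGB2HSV)
    q=B.inv().apply((W-BO).reshape(-1,3)).reshape(W.shape)
    k=((hsv[...,0]<8)|(hsv[...,0]>172))&(hsv[...,1]>140)&(abs(q[...,0]-.11)<.05)&(abs(q[...,1])<.06)&(q[...,2]>.12)&(c["depth"]>0)
    if k.sum()>4: print(n,"grip",k.sum(),np.median(q[k],0).round(4),q[k].min(0).round(4),q[k].max(0).round(4))
for x in (.112,):
    p=BO+B.apply([x,0,.20]); plan(p,R.from_euler("xyz",[180,0,101.45],degrees=True),5)
E
python3 chk.py pics/e.png side
```

```text
time: 12.2
eef_pos: [0.5103, -0.0536, 0.0852]
tcp_rot: [180.0, 0.0, 101.4]
ft_force: [0.0, 0.8, 6.0]
width: 0.0128
grip_force: 79.8
time: 12.82
eef_pos: [0.5097, -0.0537, 0.0839]
tcp_rot: [-179.9, 0.0, 101.4]
ft_force: [0.6, -0.1, -0.6]
width: 0.0451
grip_force: 0.0
time: 13.45
eef_pos: [0.5098, -0.0536, 0.1846]
tcp_rot: [-179.9, 0.0, 101.4]
ft_force: [-0.4, 0.3, -0.8]
width: 0.0448
grip_force: 0.0
side grip 46 [ 0.1127 -0.0032  0.1324] [ 0.1059 -0.0113  0.1205] [0.1194 0.0092 0.1394]
N 5 shift m [ 0.0003  0.0202 -0.0027] turn [ 0.03  0.02 -0.01] | t 13.55 F [-0.3  0.2 -0.1] w 0.0449
side 1162 pitch 0.27 roll -0.38 plane z at 0 0.0608 x [-0.0662  0.0808] y [-0.0602  0.0536] z [0.0567 0.065 ]
top 66 pitch 0.16 roll -0.93 plane z at 0 0.0631 x [0.011  0.0765] y [0.022  0.0549] z [0.0591 0.0662]
```

View pics/e.png

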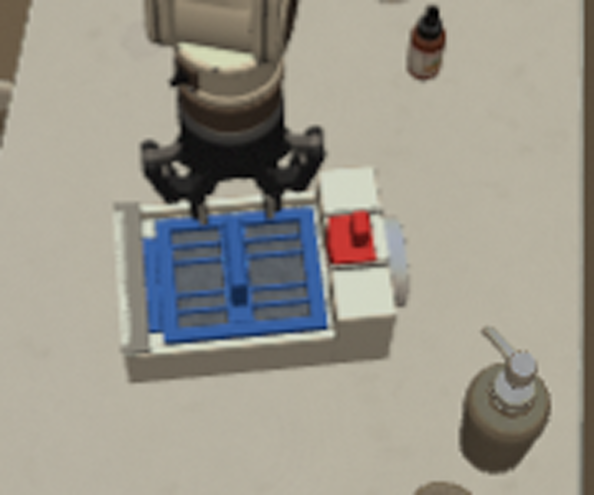

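The panel lies flat in the bay, with the tongue under the lip at (145,280) and the far edge at (325,270). The catch grip is at (360,228), box x about 112.5 mm. I move over it and descend.

```bash
python3 -m creep '[[[0.0003,0.0203,0],[0,0,0]],[[0.0003,0.0203,0],[0,0,0]],[[0.0003,0.0203,0],[0,0,0]],[[0.0003,0.0203,0],[0,0,0]],[[0.0003,0.0203,0],[0,0,0]]]'
python3 -m creep '[[[0,0,0.0133],[0,0,0]],[[0,0,0.0133],[0,0,0]],[[0,0,0.0133],[0,0,0]],[[0,0,0.0133],[0,0,0]],[[0,0,0.0133],[0,0,0]]]'
python3 -m creep '[[[0,0,0],[0,0,0]],[[0,0,0],[0,0,0]],[[0,0,0],[0,0,0]],[[0,0,0],[0,0,0]],[[0,0,0],[0,0,0]]]' 0 40
python3 - <<'E'
from plan import *
s=telemetry.read_state();print(R.from_euler("z",-BY,degrees=True).apply(s["eef_pos"]-BO))
E
```

```text
time: 14.28
eef_pos: [0.6089, -0.0319, 0.182]
tcp_rot: [-179.8, -0.0, 101.4]
ft_force: [0.5, -0.3, 0.3]
width: 0.0452
grip_force: 0.0
time: 14.9
eef_pos: [0.6087, -0.0323, 0.1164]
tcp_rot: [-179.9, 0.0, 101.4]
ft_force: [-0.5, 0.1, -0.1]
width: 0.0448
grip_force: 0.0
time: 15.52
eef_pos: [0.6078, -0.0321, 0.1159]
tcp_rot: [-179.7, -0.0, 101.4]
ft_force: [-1.2, -0.7, -14.7]
width: 0.032
grip_force: 41.0
[0.10954957 0.00049817 0.11592159]
```

The fingers stopped at 32 mm, so they are not on the 14 mm grip; they probably caught the catch's base plate. I open, rise 8 mm and close again.

```bash
python3 -m creep '[[[0,0,0],[0,0,0]],[[0,0,0],[0,0,0]],[[0,0,-0.002],[0,0,0]],[[0,0,-0.003],[0,0,0]],[[0,0,-0.003],[0,0,0]]]' 0.045
python3 - <<'E'
from h import *
c=cam("side");cv2.imwrite("pics/f.png",cv2.resize(c["frame"][150:250,200:320,::-1],None,fx=5,fy=5,interpolation=cv2.INTER_CUBIC))
E
python3 chk.py
```

```text
time: 16.15
eef_pos: [0.6094, -0.0322, 0.1262]
tcp_rot: [-180.0, 0.0, 101.4]
ft_force: [0.1, 0.8, -0.2]
width: 0.0451
grip_force: 0.0
side 1157 pitch -0.08 roll -0.13 plane z at 0 0.0611 x [-0.0657  0.0805] y [-0.0607  0.0537] z [0.0572 0.0649]Traceback (most recent call last):
  File "chk.py", line 12, in <module>
    print(n,len(P),"pitch",np.degrees(np.arctan(f[0])).round(2),"roll",np.degrees(np.arctan(f[1])).round(2),"plane z at 0",f[2].round(4),"x",np.percentile(P[k,0],[.5,99.5]).round(4),"y",np.percentile(P[k,1],[.5,99.5]).round(4),"z",np.percentile(P[k,2],[.5,99.5]).round(4))
                                                                                                                                             ~~~~~~~~~~~~~^^^^^^^^^^^^^^^^^^
    return _quantile_unchecked(
        a, q, axis, out, overwrite_input, method, keepdims, weights)
    return _ureduce(a,
                    func=_quantile_ureduce_func,
    ...<5 lines>...
                    overwrite_input=overwrite_input,
                    method=method)
    r = func(a, **kwargs)
    result = _quantile(arr,
                       quantiles=q,
    ...<2 lines>...
                       out=out,
                       weights=wgt)
    slices_having_nans = np.isnan(arr[-1, ...])
                                  ~~~^^^^^^^^^
IndexError: index -1 is out of bounds for axis 0 with size 0
```

View pics/f.png

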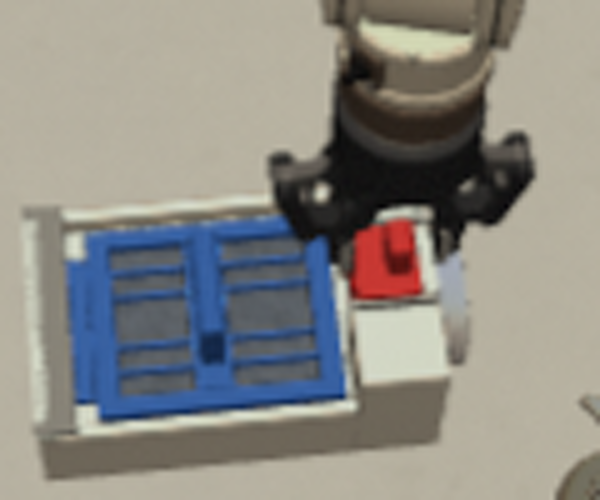

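The panel is still flat. The fingers straddle the red grip at (398,245). I descend 4 mm and close.

```bash
python3 -m creep '[[[0,0.001,0.002],[0,0,0]],[[0,0.001,0.002],[0,0,0]],[[0,0,0],[0,0,0]],[[0,0,0],[0,0,0]],[[0,0,0],[0,0,0]]]'
python3 -m creep '[[[0,0,0],[0,0,0]],[[0,0,0],[0,0,0]],[[0,0,0],[0,0,0]],[[0,0,0],[0,0,0]],[[0,0,0],[0,0,0]]]' 0 40
python3 - <<'E'
from plan import *
s=telemetry.read_state();print(R.from_euler("z",-BY,degrees=True).apply(s["eef_pos"]-BO))
E
```

```text
time: 16.92
eef_pos: [0.611, -0.0317, 0.1213]
tcp_rot: [-179.9, 0.0, 101.4]
ft_force: [0.7, 1.0, 1.0]
width: 0.0448
grip_force: 0.0
time: 17.55
eef_pos: [0.6113, -0.0317, 0.1216]
tcp_rot: [-180.0, 0.0, 101.4]
ft_force: [1.1, 0.4, 1.5]
width: 0.0132
grip_force: 41.5
[0.11312109 0.00015628 0.12164379]
```

```bash
python3 -m creep '[[[0,-0.003,0],[0,0,0]],[[0,-0.003,0],[0,0,0]],[[0,-0.003,0],[0,0,0]],[[0,-0.003,0],[0,0,0]],[[0,-0.003,0],[0,0,0]]]'
python3 -m creep '[[[0,-0.0008,0],[0,0,0]],[[0,-0.0008,0],[0,0,0]],[[0,-0.0008,0],[0,0,0]],[[0,0,0],[0,0,0]],[[0,0,0],[0,0,0]]]'
python3 - <<'E'
from plan import *
s=telemetry.read_state();print(R.from_euler("z",-BY,degrees=True).apply(s["eef_pos"]-BO),s["ft_force"])
E
```

```text
time: 18.18
eef_pos: [0.5962, -0.0348, 0.1216]
tcp_rot: [-179.9, 0.0, 101.4]
ft_force: [1.9, 0.4, 2.9]
width: 0.0132
grip_force: 41.8
time: 18.8
eef_pos: [0.596, -0.0348, 0.1217]
tcp_rot: [179.8, 0.0, 101.4]
ft_force: [7.2, 0.8, -0.2]
width: 0.0128
grip_force: 41.4
[0.09748002 0.00015518 0.12168658] [ 7.16417849  0.80001263 -0.18483003]
```

The push force rose to 7 N with no further motion, so the catch is at its end stop. I release and retreat.

```bash
python3 -m creep '[[[0,0,0],[0,0,0]],[[0,0,0],[0,0,0]],[[0,0,0],[0,0,0]],[[0,0,0],[0,0,0]],[[0,0,0],[0,0,0]]]' 0.045
python3 -m creep '[[[0,0,-0.02],[0,0,0]],[[0,0,-0.02],[0,0,0]],[[0,0,-0.02],[0,0,0]],[[0,0,-0.02],[0,0,0]],[[0,0,-0.02],[0,0,0]]]'
python3 chk.py pics/g.png side 2>/dev/null
python3 - <<'E'
from m2 import *
from plan import *
B=R.from_euler("z",BY,degrees=True);c=cam("side");W=world(c);hsv=cv2.cvtColor(c["frame"],cv2.COLOR_RGB2HSV)
q=B.inv().apply((W-BO).reshape(-1,3)).reshape(W.shape)
k=((hsv[...,0]<8)|(hsv[...,0]>172))&(hsv[...,1]>140)&(abs(q[...,0]-.1)<.05)&(abs(q[...,1])<.06)&(q[...,2]>.12)&(c["depth"]>0)
print("grip",k.sum(),np.median(q[k],0).round(4))
E
```

```text
time: 19.42
eef_pos: [0.5938, -0.0352, 0.1213]
tcp_rot: [-179.9, 0.0, 101.4]
ft_force: [1.0, 0.4, 0.3]
width: 0.0451
grip_force: 0.0
time: 20.05
eef_pos: [0.594, -0.0351, 0.2221]
tcp_rot: [-179.9, 0.0, 101.4]
ft_force: [0.1, -0.9, -0.8]
width: 0.0451
grip_force: 0.0
side 1117 pitch 0.07 roll 0.16 plane z at 0 0.0614 x [-0.0639  0.0806] y [-0.0603  0.0539] z [0.0575 0.0653]
grip 45 [ 0.0963 -0.0027  0.1329]
```

View pics/g.png

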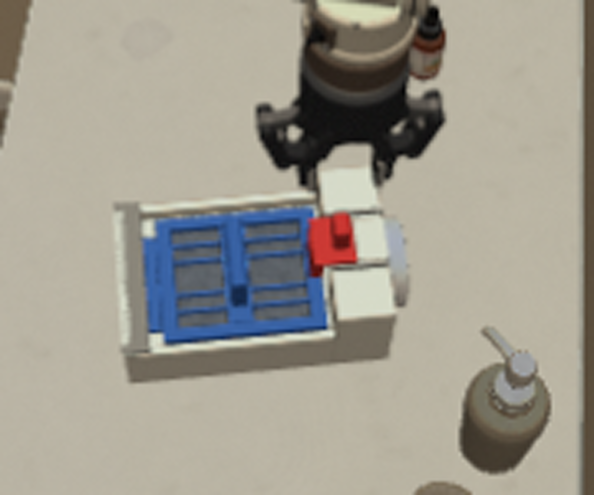

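The panel is flat and the catch's leg at (317,265) lies over its far edge. Grip x of 96.3 mm means the joint is at about 20 mm. The robot is clear, so I hand in.

```bash
python3 -c "
from workcell import sign_off
print(sign_off())"
```

```text
the job is handed in; nothing more can be done
None
```

The panel is hooked and lies flat in its bay, and the catch is fully home over its far edge. The gripper is clear, and I handed the job in at about 20 s; sign-off returned no verdict.

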